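# Key a bead-sorting tray onto its stand

## Task

The round blue bead-sorting tray is riding high on its stand. With a fingertip, push it round until the notch in its rim is over the brass pin at the red tongue, then press it gently down by the hub until it is fully home on the stand, flat, with the pin standing in the notch. Do not lift the tray, and leave everything else on the table where it is; finish clear of it.

Things in the scene. Friction and masses are not known exactly. Their poses are not given: they have to be found in the camera images.
- stand: Fixed wooden stand: disc 176 mm across and 20 mm high, lying on the table at a random yaw. Origin: centre of its underside, on the table. Along its own +x a red tongue, 26 mm wide and flush with the disc's top, reaches out to 135 mm from the centre. A steel spindle 16 mm across rises in the middle to 54 mm above the table.
- pin_tip (a point): Tip of the brass locating pin: round-topped, 9 mm across, standing 18.5 mm above the top of the stand, on the stand's x axis 84 mm from its centre, at the root of the red tongue.
- stand_center (a point): Centre of the stand's top face, 20 mm above the table, on the axis about which the tray turns.
- collar (a joint): Grey ring, 80 mm across, round the spindle under the tray: how far it is pushed down, in m. 0 = up (tray's underside 20 mm above the stand's top, 1.5 mm clear of the pin's tip), 0.020 = level with the stand's top. It slides stiffly (about 6 N, of which the tray's weight supplies 2 N), has no spring, stays where it is left, and does not turn.
- tray: Loose round blue tray, 0.22 kg, 170 mm across. Origin: centre of its underside, which starts level, 40 mm above the table. Its blind centre hole (19 mm wide, 38 mm deep) sits over the spindle with 1.5 mm play all round; it turns freely either way, without end, by a light sideways push (1 to 2 N). Floor 6 mm thick; rim lip 5 mm thick, top 14 mm above the underside. The notch lies on its own +x.
- tray_divider (a point): On one of the tray's four white radial dividers: 52 mm from the axis, on its top edge, 30 mm above the tray's underside. Dividers are 4 mm thick and run from hub to rim at 45 (this one), 135, 225 and 315 degrees from the tray's +x. The compartments between them are open and empty, 22 to 79 mm from the axis; a divider is a good face for a fingertip to push.
- tray_notch (a point): Centre of the notch in the tray's rim: on the tray's +x, 84 mm from its centre, 6 mm above its underside (floor level). The notch is 16 mm wide with parallel sides, open outward, cut right through floor and lip, reaching in to 66 mm from the centre, between two orange cheeks. The pin fits with 3.5 mm to spare on each side.
- tray_hub (a point): Middle of the flat white top of the tray's hub, 44 mm across, 45 mm above the tray's underside. Pressing straight down here seats the tray: it travels 20 mm, and its top ends 65 mm above the table.
- bead_jar: Bystander: amber glass jar with white cap, 54 mm across, 70 mm high. Origin: centre of underside.
- spool: Bystander: red spool standing upright, 44 mm across, 54 mm high. Origin: centre of underside.
- paint_bottle: Bystander: green craft-paint bottle, 40 mm across, 95 mm high. Origin: centre of underside. Jar, spool and bottle stand about 170 mm from the stand's centre, on the side away from the tongue.
- can: Bystander: can, 66 mm across, 100 mm high. Origin: centre of underside.
- card_box: Bystander: small carton, 120 x 80 x 45 mm. Origin: centre of underside.
- brush: Bystander: brush lying on the table along its own x. Origin: its underside.
- tape_ring: Bystander: cardboard ring lying flat, 90 mm across, 24 mm high. Origin: centre of underside.
There are look-alikes about, which are no part of the job. There is more than one size of the stand; the job needs the largest.

How it is judged:
By the outcome, as a careful person would: the job done as asked, in the order asked, and still so for the second after the job is handed in, with the robot touching nothing.
It also fails if it takes over 58 s, if anything falls off the work surface, if the arm or the gripper's body presses on something with over 40 N, if the wrist force passes 120 N, or if a joint passes its speed limit or range.

## Robot

A 7-joint arm with a two-finger parallel gripper is mounted at the origin on the work surface. World frame = base frame: x ahead of the robot, y to its left, z up, the work surface at z = 0. Lengths are in m, angles in rad, forces in N, time in s.
With the tool pointing down it reaches from about 0.425 to 0.825 m from the base axis. Payload 3.6 kg.
Tool frame: the origin (TCP) lies between the finger pads; the fingertips stand 25 mm ahead of it and the grasp point (between the pads) lies 6 mm ahead of it (tip_reach is the distance from the TCP to the fingertips, in m); z points along the fingers, y is the line along which they close (so a half turn about z gives the same grasp; the last joint's range is limited). The gripper opens to 85 mm and grips with 20 to 120 N. Pads are 22 mm wide; open, the fingers measure 114 mm over their backs; the gripper's body (76 mm by 85 mm) begins 54 mm behind the grasp point. The pads swing forward as they close: fully open they stand 13 mm farther back than shut.
Start: joints at [1.206, 0.615, -0.013, 1.423, 0.008, 1.103, -0.04], TCP at [0.216, -0.613, 0.256] pointing down, gripper open.
Joint ranges: [-3.12, 3.12], [-0.3, 2.06], [-1.34, 1.32], [0.26, 2.42], [-1.36, 4.5], [0.01, 1.98], [-2.84, 2.84]. Speed limits (rad/s): [2.79, 2.79, 3.14, 3.14, 3.14, 3.14, 3.14].

## Interface

Orientations are given as a rotation vector (axis times angle).
In Python, from bench import observe, get_image, sign_off, tip_reach gives the robot as it stands.
- The arm moves only by the tool carry_out, never from a script. Its argument "plan" is a list of rows, each an object of numbers: "tx", "ty", "tz": the shift along the world's x, y, z as a fraction of full scale; "twist": the turn about the world's z as a fraction of full scale. In form: [{"tx": .., "ty": .., "tz": .., "twist": ..}, ...]. A call has 1 to 20 rows; each row shifts and turns the commanded pose from where the row before left it; what a row does not reach is not made up. Full scale, the value 1, is 40 mm for a shift and 10 degrees for a turn. A row lasts 1/8 s, in which the tool goes at most 62.5 mm and 10.7 degrees, less where a joint would pass 70% of its speed; a pose out of reach is approached as far as the arm can. A call with a number of a shift or a turn outside -1 to 1 is refused whole. A call with a gripper value outside its range is refused whole. "hand" is the finger opening in mm, from 0 to 85.4, set as the call begins (left out, the last holds). The fingers move at their own pace and stop on an object; "squeeze" is the grip in N (left out, the last holds). Time passes only in rows, so rows that do not move let the fingers close. It gives the time, the measured TCP pose, the force, the opening and the grip force at its end, in the units of the state.
- observe(): the state, without advancing time (a new reading comes with each control period).
- get_image(name): name is "side" or "top"; returns a dict with "image" (400x640x3 uint8, red, green, blue), "intrinsics" (3x3 intrinsics, pixels), "k1" (the pictures are not rectified: a ray, as slopes to the right and down, at radius r is drawn at 1 + k1 r^2 times it, then the intrinsics apply), "cam_to_world" (4x4, takes a point from camera to world coordinates). Camera axes: x right, y down, z forward; pixel columns grow to the right and rows downward; lengths in m; the calibration is good to about 2 mm. A picture is of the moment at which its call begins. There is no depth.
- sign_off(): hands the job in; it is judged then, once.
The state is a dict: "clock": time; "joint_pos": joint angles; "qd": joint speeds; "joint_torque": joint torques, N m; "position": TCP position; "eef_rot": TCP orientation; "force": force on the tool from outside, world axes, zero at the start; "ft_torque": the same for the moment, N m; "gripper_width": finger opening in m; "gripper_force": force on a finger pad.
Only numpy, scipy, OpenCV 4.12 (cv2) and the standard library are available. Lean on these libraries where they do the work, as an engineer would, in place of code of your own. Each camera call takes 0.05 s, during which the arm holds its last target. There are 200 camera calls.

## Working session

There is one attempt and no reset: what is moved stays moved. The work goes in short steps, Python scripts to look and compute and a tool call to move; the robot and the scene stay as the last step left them, time stands still between calls to the robot, and variables do not carry over. Pictures are saved under pics/ and viewed, at most 10 in all, crops included, and the job is handed in when it is done.

Besides the shell and the picture viewer there is one more tool, called after "Emit:" as name(argument=value, ...) on one line, values as JSON. carry_out: Moves the arm, as the interface text tells. Shift numbers are shares of 40 mm and turn numbers shares of 10 degrees, none past 1 either way. Its arguments: {"type":"object","properties":{"plan":{"type":"array"},"hand":{"type":"number"},"squeeze":{"type":"number"}},"required":["plan"]}

```bash
mkdir -p pics
cat > h.py <<'E'
import numpy as np, cv2
from bench import observe, get_image, sign_off, tip_reach
def snap(n,f):
    d=get_image(n); cv2.imwrite(f,d["image"][:,:,::-1]); np.savez(f[:-4],**{k:np.array(v) for k,v in d.items()}); return d
def ray(d,u,v):
    K=np.array(d["intrinsics"]);k=float(d["k1"]);p=np.linalg.solve(K,[u,v,1.])[:2]
    q=p.copy()
    for _ in range(30): q=p/(1+k*(q@q))
    T=np.array(d["cam_to_world"]); return T[:3,3],T[:3,:3]@np.array([q[0],q[1],1])
def onz(d,u,v,z):
    o,r=ray(d,u,v); return o+r*(z-o[2])/r[2]
def proj(d,P):
    T=np.array(d["cam_to_world"]);c=T[:3,:3].T@(np.array(P)-T[:3,3]);q=c[:2]/c[2];q=q*(1+float(d["k1"])*(q@q))
    return (np.array(d["intrinsics"])@np.array([q[0],q[1],1]))[:2]
E
python3 - <<'E'
from h import *
for n in("top","side"): d=snap(n,f"pics/{n}0.png"); print(np.array(d["cam_to_world"]).round(3).tolist())
print(observe(),tip_reach)
E
```

```text
[[0.104, -0.974, 0.199, 0.229], [-0.995, -0.102, 0.02, -0.001], [0.001, -0.2, -0.98, 1.403], [0.0, 0.0, 0.0, 1.0]]
[[-0.748, -0.376, 0.547, -0.208], [-0.663, 0.412, -0.625, 0.797], [0.009, -0.83, -0.558, 0.784], [0.0, 0.0, 0.0, 1.0]]
{'clock': 0.1, 'joint_pos': array([ 1.20548215,  0.61584004, -0.0126354 ,  1.42473511,  0.00812889,
        1.10342565, -0.04039261]), 'qd': array([ 7.10232225e-04, -8.57205921e-06, -1.54236032e-03, -4.85757311e-03,
       -2.00932933e-04,  7.04094850e-04, -1.61649002e-03]), 'joint_torque': array([ 1.30962282e-03, -4.70381820e+01,  2.60194503e-01, -1.71571398e+01,
        1.01069652e-02,  5.83360161e-03,  2.21429940e-05]), 'position': array([ 0.2158434 , -0.61244469,  0.25524368]), 'eef_rot': array([-3.09431098e+00, -5.29432400e-01,  6.93622845e-04]), 'force': array([ 0.38268007, -0.43977295, -0.41462796]), 'ft_torque': array([-0.0091772 , -0.03899509,  0.0300973 ]), 'gripper_force': 0.0, 'gripper_width': 0.085456672832033} 0.025
```

View pics/top0.png

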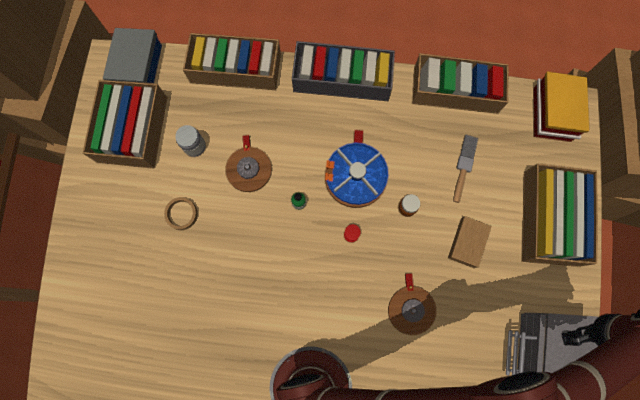

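View pics/side0.png

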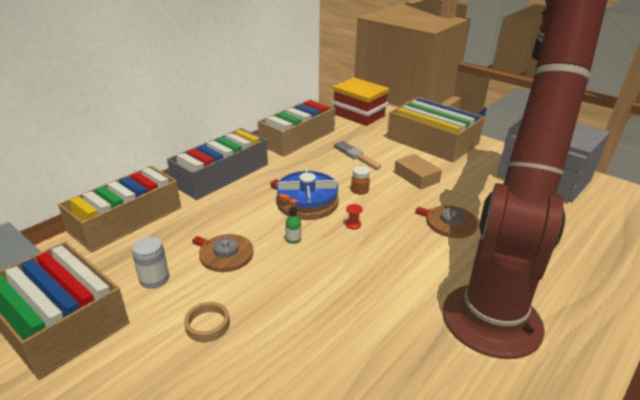

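The top view shows the tray at about (357,173), its orange notch cheeks at (329,171), and the red tongue at (359,136). The notch is about 90° from the tongue. The other two stands are the smaller look-alikes. Next I'll measure from a crop.

```bash
cat > m.py <<'E'
from h import *
from scipy.optimize import least_squares
def cent(d,lo,hi,box,show=False):
    hsv=cv2.cvtColor(d["image"],cv2.COLOR_RGB2HSV); m=cv2.inRange(hsv,np.array(lo),np.array(hi))
    x0,y0,x1,y1=box; k=np.zeros_like(m);k[y0:y1,x0:x1]=m[y0:y1,x0:x1]; return k
def pix(k): v,u=np.nonzero(k); return np.c_[u,v]
def W(d,k,z): return np.array([onz(d,u,v,z) for u,v in pix(k)])[:,:2]
E
python3 - <<'E'
from m import *
d=dict(np.load("pics/top0.npz"))
hub=cent(d,(0,0,150),(180,70,255),(345,158,371,184)); 
n,l,s,c=cv2.connectedComponentsWithStats(hub); print(s,c)
H=onz(d,*((357.5,170.5)),0.085); print("hub",H)
blue=cent(d,(100,120,40),(125,255,255),(315,130,400,215))
hull=cv2.convexHull(pix(blue).astype(np.float32)); e=cv2.fitEllipse(hull); print(e,onz(d,*e[0],.054))
red=cent(d,(172,120,60),(180,255,255),(340,120,375,145))|cent(d,(0,120,60),(4,255,255),(340,120,375,145)); R=W(d,red,.02);print("red",len(R),R.mean(0),R.min(0),R.max(0),pix(red).mean(0))
o=cent(d,(5,150,120),(18,255,255),(318,150,342,190)); O=W(d,o,.054);print("or",len(O),O.mean(0),pix(o).mean(0))
for n,b in(("top",(300,115,430,250)),("side",(250,140,400,260))):
    im=cv2.imread(f"pics/{n}0.png"); x0,y0,x1,y1=b; cv2.imwrite(f"pics/c_{n}.png",cv2.resize(im[y0:y1,x0:x1],None,fx=5 if n=="side" else 4.4,fy=5 if n=="side" else 4.4,interpolation=cv2.INTER_CUBIC))
E
```

```text
[[     0      0    640    400 255765]
 [   345    158     26     20    213]
 [   345    177      6      5     11]
 [   363    178      6      6     11]] [[319.46520048 199.52723789]
 [357.46948357 168.84507042]
 [347.27272727 178.72727273]
 [365.63636364 180.54545455]]
hub [ 0.57758877 -0.06434716  0.085     ]
((356.420166015625, 173.3290557861328), (60.63307571411133, 61.81036376953125), 112.54325103759766) [ 0.57760617 -0.06363209  0.054     ]
red 91 [ 0.69486422 -0.0608826 ] [ 0.6777723  -0.07179929] [ 0.71119684 -0.04853683] [358.28571429 136.13186813]
or 109 [0.57804891 0.01170963] [328.74311927 170.34862385]
```

View pics/c_top.png

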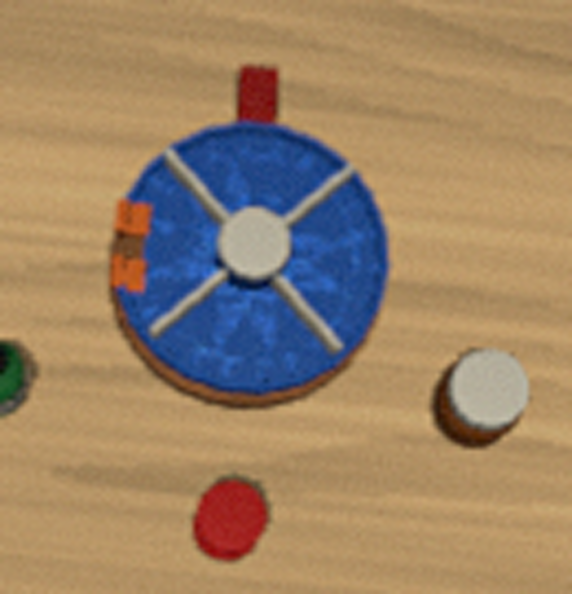

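View pics/c_side.png

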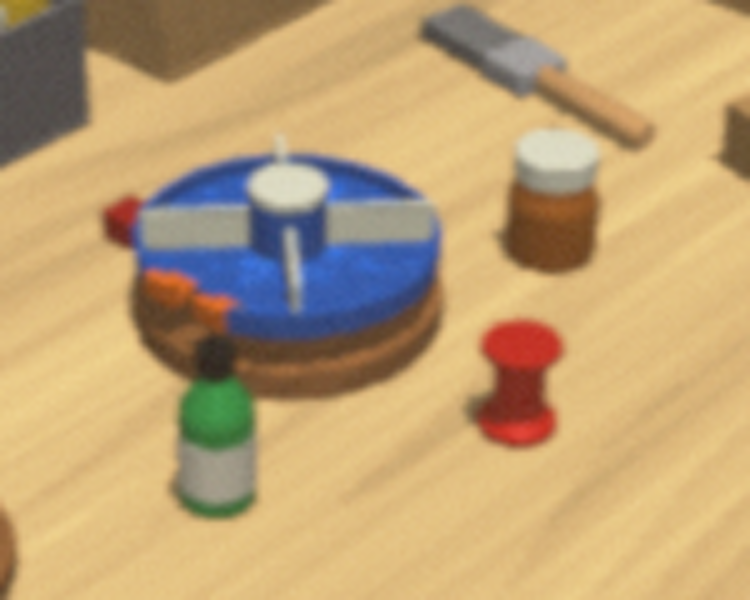

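The crops show the notch gap at about (329.5,170.7), the tongue centroid at (358.3,136.1) and the hub at about (357.5,170.5). The tray needs about −88° of turn. I'll push the divider near 135° from its CCW side, starting with the finger at 160°.

Emit:
carry_out(plan=[{"tx": 0.52, "ty": 0.945, "tz": 0, "twist": 0.337}, {"tx": 0.52, "ty": 0.945, "tz": 0, "twist": 0.337}, {"tx": 0.52, "ty": 0.945, "tz": 0, "twist": 0.337}, {"tx": 0.52, "ty": 0.945, "tz": 0, "twist": 0.337}, {"tx": 0.52, "ty": 0.945, "tz": 0, "twist": 0.337}, {"tx": 0.52, "ty": 0.945, "tz": 0, "twist": 0.337}, {"tx": 0.52, "ty": 0.945, "tz": 0, "twist": 0.337}, {"tx": 0.52, "ty": 0.945, "tz": 0, "twist": 0.337}, {"tx": 0.52, "ty": 0.945, "tz": 0, "twist": 0.337}, {"tx": 0.52, "ty": 0.945, "tz": 0, "twist": 0.337}, {"tx": 0.52, "ty": 0.945, "tz": 0, "twist": 0.337}, {"tx": 0.52, "ty": 0.945, "tz": 0, "twist": 0.337}, {"tx": 0.52, "ty": 0.945, "tz": 0, "twist": 0.337}, {"tx": 0.52, "ty": 0.945, "tz": 0, "twist": 0.337}, {"tx": 0.52, "ty": 0.945, "tz": 0, "twist": 0.337}, {"tx": 0, "ty": 0, "tz": 0, "twist": 0}, {"tx": 0, "ty": 0, "tz": 0, "twist": 0}, {"tx": 0, "ty": 0, "tz": 0, "twist": 0}], hand=0)

```text
clock: 2.35
position: [0.5274, -0.0478, 0.256]
eef_rot: [2.576, 1.797, -0.002]
force: [0.2, -0.0, -0.5]
gripper_width: 0.0001
gripper_force: 0.0
```

Emit:
carry_out(plan=[{"tz": -0.9, "tx": 0.03, "ty": 0.05}, {"tz": -0.9}, {"tz": -0.9}, {"tz": -0.9}, {"tz": -0.5}, {"tz": -0.25}, {"tz": 0}, {"tz": 0}])

```text
schema error: expected keys tx, ty, tz, twist
```

Run:
```python
import numpy as np
a=np.radians(np.arange(160,67,-4)); p=.052*np.c_[np.cos(a),np.sin(a)]/.04
print((p+[.5776/.04,-.0636/.04])[0]*.04); print(np.diff(p,axis=0).round(3).tolist())
```

```text
[ 0.52873598 -0.04581495]
[[0.034, 0.084], [0.04, 0.082], [0.045, 0.079], [0.051, 0.075], [0.056, 0.072], [0.061, 0.067], [0.065, 0.063], [0.07, 0.058], [0.073, 0.053], [0.077, 0.048], [0.08, 0.043], [0.083, 0.037], [0.085, 0.031], [0.087, 0.025], [0.089, 0.019], [0.09, 0.013], [0.091, 0.006], [0.091, 0.0], [0.091, -0.006], [0.09, -0.013], [0.089, -0.019], [0.087, -0.025], [0.085, -0.031]]
```

Emit:
carry_out(plan=[{"tx": 0.03, "ty": 0.05, "tz": -0.9, "twist": 0}, {"tx": 0, "ty": 0, "tz": -0.9, "twist": 0}, {"tx": 0, "ty": 0, "tz": -0.9, "twist": 0}, {"tx": 0, "ty": 0, "tz": -0.9, "twist": 0}, {"tx": 0, "ty": 0, "tz": -0.5, "twist": 0}, {"tx": 0, "ty": 0, "tz": -0.25, "twist": 0}, {"tx": 0, "ty": 0, "tz": 0, "twist": 0}, {"tx": 0, "ty": 0, "tz": 0, "twist": 0}])

```text
clock: 3.35
position: [0.5299, -0.0443, 0.0832]
eef_rot: [2.574, 1.8, 0.002]
force: [0.5, 0.8, 1.0]
gripper_width: 0.0007
gripper_force: 0.0
```

Emit:
carry_out(plan=[{"tx": 0.034, "ty": 0.084, "tz": 0, "twist": -0.4}, {"tx": 0.04, "ty": 0.082, "tz": 0, "twist": -0.4}, {"tx": 0.045, "ty": 0.079, "tz": 0, "twist": -0.4}, {"tx": 0.051, "ty": 0.075, "tz": 0, "twist": -0.4}, {"tx": 0.056, "ty": 0.072, "tz": 0, "twist": -0.4}, {"tx": 0.061, "ty": 0.067, "tz": 0, "twist": -0.4}, {"tx": 0.065, "ty": 0.063, "tz": 0, "twist": -0.4}, {"tx": 0.07, "ty": 0.058, "tz": 0, "twist": -0.4}, {"tx": 0.073, "ty": 0.053, "tz": 0, "twist": -0.4}, {"tx": 0.077, "ty": 0.048, "tz": 0, "twist": -0.4}, {"tx": 0.08, "ty": 0.043, "tz": 0, "twist": -0.4}, {"tx": 0.083, "ty": 0.037, "tz": 0, "twist": -0.4}])

```text
clock: 4.85
position: [0.559, -0.0135, 0.0834]
eef_rot: [-3.085, -0.595, -0.002]
force: [-0.6, 0.0, 1.4]
gripper_width: -0.0001
gripper_force: 0.3
```

Emit:
carry_out(plan=[{"tx": 0.085, "ty": 0.031, "tz": 0, "twist": -0.4}, {"tx": 0.087, "ty": 0.025, "tz": 0, "twist": -0.4}, {"tx": 0.089, "ty": 0.019, "tz": 0, "twist": -0.4}, {"tx": 0.09, "ty": 0.013, "tz": 0, "twist": -0.4}, {"tx": 0.091, "ty": 0.006, "tz": 0, "twist": -0.4}, {"tx": 0.091, "ty": 0, "tz": 0, "twist": -0.4}, {"tx": 0.091, "ty": -0.006, "tz": 0, "twist": -0.4}, {"tx": 0, "ty": 0, "tz": 0, "twist": 0}])

```text
clock: 5.85
position: [0.5843, -0.0096, 0.0832]
eef_rot: [-3.137, 0.163, -0.003]
force: [0.3, -0.3, -0.0]
gripper_width: 0.0003
gripper_force: 0.0
```

Run:
```python
from h import *
a=snap("top","pics/top1.png")["image"][115:250,270:450];b=snap("side","pics/side1.png")["image"][110:260,230:430]
A=cv2.resize(a,(400,300));B=cv2.resize(b,(400,300)); cv2.imwrite("pics/v1.png",np.hstack([A,B])[:,:,::-1])
```

```text
(no output)
```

View pics/v1.png

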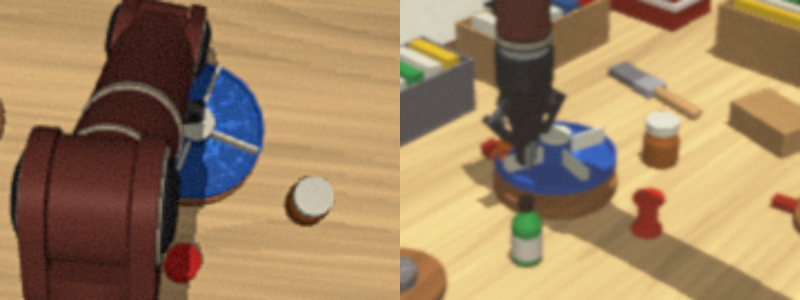

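The tray has turned with the finger, and the tongue-side cheeks are now hidden behind the gripper. I'll lift clear and swing aside to measure the remaining angle.

Emit:
carry_out(plan=[{"tx": -0.02, "ty": 0.08, "tz": 0, "twist": 0}, {"tx": 0, "ty": 0, "tz": 1, "twist": 0}, {"tx": 0, "ty": 0, "tz": 1, "twist": 0}, {"tx": 0, "ty": 0, "tz": 1, "twist": 0}, {"tx": 0, "ty": -1, "tz": 0, "twist": 0}, {"tx": 0, "ty": -1, "tz": 0, "twist": 0}, {"tx": 0, "ty": -1, "tz": 0, "twist": 0}, {"tx": 0, "ty": -1, "tz": 0, "twist": 0}, {"tx": 0, "ty": -1, "tz": 0, "twist": 0}, {"tx": 0, "ty": -1, "tz": 0, "twist": 0}, {"tx": 0, "ty": -1, "tz": 0, "twist": 0}, {"tx": 0, "ty": 0, "tz": 0, "twist": 0}])

```text
clock: 7.45
position: [0.5808, -0.2921, 0.2022]
eef_rot: [3.133, -0.176, -0.001]
force: [-0.3, 0.2, -0.1]
gripper_width: 0.0002
gripper_force: 0.0
```

```bash
cat > ang.py <<'E'
from m import *
from scipy.ndimage import center_of_mass
def run(tag,dz=0):
    d=snap("top",f"pics/{tag}t.png"); s=snap("side",f"pics/{tag}s.png")
    box=(310,115,405,215)
    bl=cent(d,(100,120,40),(125,255,255),box); e=cv2.fitEllipse(cv2.convexHull(pix(bl).astype(np.float32))); c=onz(d,*e[0],.054-dz)[:2]
    o=cent(d,(5,150,120),(18,255,255),box); 
    r=cent(d,(172,120,60),(180,255,255),box)|cent(d,(0,120,60),(4,255,255),box)
    O=W(d,o,.054-dz).mean(0); R=W(d,r,.02).mean(0)
    f=lambda v:np.degrees(np.arctan2(v[1],v[0]))
    print("c",c,"notch",f(O-c),O,"tongue",f(R-c),R,"n",o.astype(bool).sum(),r.astype(bool).sum())
    a=d["image"][115:250,270:450];b=s["image"][120:245,230:396]
    cv2.imwrite(f"pics/{tag}v.png",np.hstack([cv2.resize(a,(400,300),interpolation=2),cv2.resize(b,(400,300),interpolation=2)])[:,:,::-1])
E
python3 -c "import ang;ang.run('a')"
```

```text
c [ 0.57814447 -0.06511265] notch 57.20865249672163 [ 0.59802233 -0.03425802] tongue -17.472885922927674 [ 0.65122499 -0.08811683] n 213 124
```

View pics/av.png

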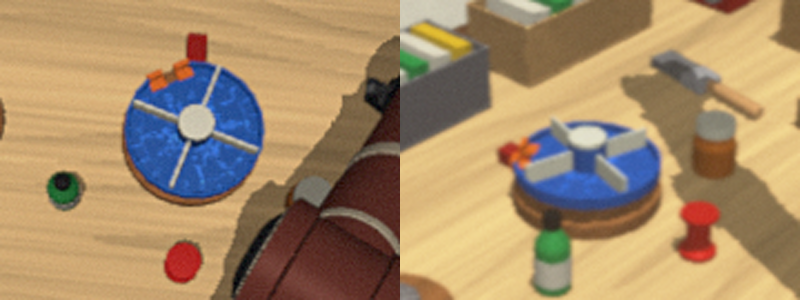

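The notch is now at pixel (346.5,149), about 20° short of the tongue. The colour mask picked up the arm and wood, so I'll tighten the boxes.

```bash
cat > ang2.py <<'E'
from m import *
def est(d,zt=.054,ob=(330,140,375,158)):
    box=(310,115,395,215)
    bl=cent(d,(100,120,40),(125,255,255),box); e=cv2.fitEllipse(cv2.convexHull(pix(bl).astype(np.float32))); c=onz(d,*e[0],zt)[:2]
    o=cent(d,(5,150,120),(18,255,255),ob); o=cv2.morphologyEx(o,cv2.MORPH_OPEN,np.ones((2,2)))
    r=cent(d,(172,120,60),(180,255,255),(345,120,375,144))|cent(d,(0,120,60),(4,255,255),(345,120,375,144))
    f=lambda v:np.degrees(np.arctan2(v[1],v[0]))
    O=W(d,o,zt).mean(0);R=W(d,r,.02).mean(0); print("c",c,"notch",f(O-c),np.hypot(*(O-c)),"tongue",f(R-c),np.hypot(*(R-c)),(o>0).sum(),(r>0).sum())
E
python3 - <<'E'
from ang2 import *
est(dict(np.load("pics/top0.npz")),ob=(318,150,342,190)); est(dict(np.load("pics/at.npz")))
E
```

```text
c [ 0.57760617 -0.06363209] notch 91.5129686938123 0.07231945339705621 tongue 1.3432352576995223 0.11729027670803664 107 91
c [ 0.57814447 -0.06511265] notch 26.855681612129526 0.07263155261351993 tongue 2.3151709863215775 0.11712174477564975 126 93
```

```bash
sed -i 's/; o=cv2.morphologyEx.*$//' ang2.py
cat >> ang2.py <<'E'
    hsv=0
def side(d,zt,ob,rb):
    o=cent(d,(5,150,120),(18,255,255),ob); r=cent(d,(172,120,60),(180,255,255),rb)|cent(d,(0,120,60),(4,255,255),rb)
    print("side O",W(d,o,zt).mean(0),(o>0).sum(),"R",W(d,r,.02).mean(0),(r>0).sum())
E
python3 - <<'E'
from ang2 import *
est(dict(np.load("pics/top0.npz")),ob=(318,150,342,190)); d=dict(np.load("pics/at.npz")); est(d)
# model overlay: refine via dividers: white pixels, fit angle
w=cent(d,(0,0,130),(180,90,255),(320,130,395,205)); 
P=W(d,w,.068)
def cost(p):
    q=P-p[:2]; r=np.hypot(*q.T); a=np.arctan2(q[:,1],q[:,0])-p[2]-np.pi/4
    return np.where((r>.027)&(r<.085),np.sin(2*a)/2*r,0)
s=least_squares(cost,[.578,-.0645,np.radians(26)],loss="soft_l1",f_scale=.003); print(s.x[:2],np.degrees(s.x[2]),len(P))
E
```

```text
c [ 0.57760617 -0.06363209] notch 89.6633079637836 0.07534301702869435 tongue 1.3432352576995223 0.11729027670803664 109 91
c [ 0.57814447 -0.06511265] notch 27.462800610804766 0.0761981055150612 tongue 2.3151709863215775 0.11712174477564975 131 93
[ 0.58201319 -0.06641852] 28.80094183452212 512
```

Run:
```python
import numpy as np
a=np.radians(83.3-np.linspace(0,23,9)); p=.0545*np.c_[np.cos(a),np.sin(a)]/.04
print(np.diff(p,axis=0).round(3).tolist())
```

```text
[[0.068, -0.01], [0.067, -0.013], [0.066, -0.016], [0.065, -0.02], [0.064, -0.023], [0.063, -0.026], [0.062, -0.029], [0.06, -0.032]]
```

Emit:
carry_out(plan=[{"tx": 0, "ty": 1, "tz": 0, "twist": 0}, {"tx": 0, "ty": 1, "tz": 0, "twist": 0}, {"tx": 0, "ty": 1, "tz": 0, "twist": 0}, {"tx": 0, "ty": 1, "tz": 0, "twist": 0}, {"tx": 0, "ty": 1, "tz": 0, "twist": 0}, {"tx": 0, "ty": 1, "tz": 0, "twist": 0}, {"tx": 0, "ty": 1, "tz": 0, "twist": 0}, {"tx": 0, "ty": 0, "tz": 0, "twist": 0}, {"tx": 0, "ty": 0, "tz": -1, "twist": 0}, {"tx": 0, "ty": 0, "tz": -1, "twist": 0}, {"tx": 0, "ty": 0, "tz": -0.8, "twist": 0}, {"tx": 0, "ty": 0, "tz": -0.2, "twist": 0}, {"tx": 0, "ty": 0, "tz": 0, "twist": 0}])

```text
clock: 9.18
position: [0.5829, -0.0068, 0.0826]
eef_rot: [-3.137, 0.165, -0.0]
force: [-0.2, 0.1, 0.8]
gripper_width: 0.0002
gripper_force: 0.0
```

Emit:
carry_out(plan=[{"tx": 0.02, "ty": -0.08, "tz": 0, "twist": 0}, {"tx": 0.068, "ty": -0.01, "tz": 0, "twist": -0.29}, {"tx": 0.067, "ty": -0.013, "tz": 0, "twist": -0.29}, {"tx": 0.066, "ty": -0.016, "tz": 0, "twist": -0.29}, {"tx": 0.065, "ty": -0.02, "tz": 0, "twist": -0.29}, {"tx": 0.064, "ty": -0.023, "tz": 0, "twist": -0.29}, {"tx": 0.063, "ty": -0.026, "tz": 0, "twist": -0.29}, {"tx": 0.062, "ty": -0.029, "tz": 0, "twist": -0.29}, {"tx": 0.06, "ty": -0.032, "tz": 0, "twist": -0.29}, {"tx": 0, "ty": 0, "tz": 0, "twist": 0}, {"tx": 0, "ty": 0, "tz": 0, "twist": 0}])

```text
clock: 10.55
position: [0.6043, -0.0172, 0.0823]
eef_rot: [3.039, -0.793, 0.001]
force: [0.1, -0.2, -0.2]
gripper_width: -0.0
gripper_force: 0.0
```

Emit:
carry_out(plan=[{"tx": -0.065, "ty": 0.038, "tz": 0, "twist": 0}, {"tx": 0, "ty": 0, "tz": 1, "twist": 0}, {"tx": 0, "ty": 0, "tz": 1, "twist": 0}, {"tx": 0, "ty": 0, "tz": 1, "twist": 0}, {"tx": 0, "ty": -1, "tz": 0, "twist": 0}, {"tx": 0, "ty": -1, "tz": 0, "twist": 0}, {"tx": 0, "ty": -1, "tz": 0, "twist": 0}, {"tx": 0, "ty": -1, "tz": 0, "twist": 0}, {"tx": 0, "ty": -1, "tz": 0, "twist": 0}, {"tx": 0, "ty": -1, "tz": 0, "twist": 0}, {"tx": 0, "ty": -1, "tz": 0, "twist": 0}, {"tx": 0, "ty": 0, "tz": 0, "twist": 0}])

```text
clock: 12.05
position: [0.5993, -0.3008, 0.2022]
eef_rot: [3.033, -0.803, -0.0]
force: [0.8, 0.5, -0.5]
gripper_width: -0.0
gripper_force: 0.0
```

Run:
```python
from ang2 import *
d=snap("top","pics/bt.png"); s=snap("side","pics/bs.png")
for i in range(1): est(d,ob=(335,138,380,154))
a=d["image"][125:170,328:388]; b=s["image"][160:215,265:338]
cv2.imwrite("pics/bv.png",np.hstack([cv2.resize(a,(400,300),interpolation=2),cv2.resize(b,(400,300),interpolation=2)])[:,:,::-1])
```

```text
c [ 0.57733433 -0.06512977] notch 5.304583691277485 0.07782161692289702 tongue 2.395660559177909 0.11646971137476222 141 98
```

View pics/bv.png

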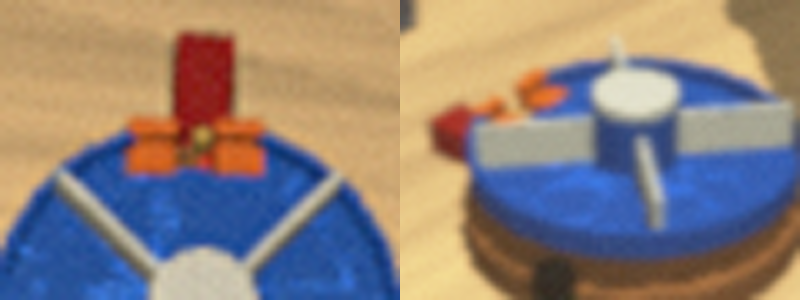

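The pin is now visible in the notch at crop (204,135). The notch mid-gap is at about (198,140), so roughly 2.9° remain clockwise. I'll nudge it.

Emit:
carry_out(plan=[{"tx": 0, "ty": 1, "tz": 0, "twist": 0}, {"tx": 0, "ty": 1, "tz": 0, "twist": 0}, {"tx": 0, "ty": 1, "tz": 0, "twist": 0}, {"tx": 0, "ty": 1, "tz": 0, "twist": 0}, {"tx": 0, "ty": 1, "tz": 0, "twist": 0}, {"tx": 0, "ty": 1, "tz": 0, "twist": 0}, {"tx": 0, "ty": 1, "tz": 0, "twist": 0}, {"tx": 0, "ty": 0, "tz": 0, "twist": 0}, {"tx": 0, "ty": 0, "tz": -1, "twist": 0}, {"tx": 0, "ty": 0, "tz": -1, "twist": 0}, {"tx": 0, "ty": 0, "tz": -0.8, "twist": 0}, {"tx": 0, "ty": 0, "tz": -0.2, "twist": 0}, {"tx": 0, "ty": 0, "tz": 0, "twist": 0}])

```text
clock: 13.78
position: [0.6018, -0.0153, 0.0826]
eef_rot: [-3.04, 0.792, -0.0]
force: [0.2, -0.5, 0.7]
gripper_width: -0.0002
gripper_force: 0.0
```

Emit:
carry_out(plan=[{"tx": 0.065, "ty": -0.038, "tz": 0, "twist": 0}, {"tx": 0.02, "ty": -0.011, "tz": 0, "twist": -0.1}, {"tx": 0.02, "ty": -0.012, "tz": 0, "twist": -0.1}, {"tx": 0.02, "ty": -0.012, "tz": 0, "twist": -0.1}, {"tx": 0, "ty": 0, "tz": 0, "twist": 0}, {"tx": 0, "ty": 0, "tz": 0, "twist": 0}])

```text
clock: 14.52
position: [0.6066, -0.0182, 0.0822]
eef_rot: [3.018, -0.872, 0.0]
force: [-0.4, 0.2, 0.0]
gripper_width: 0.0001
gripper_force: 0.2
```

Emit:
carry_out(plan=[{"tx": -0.065, "ty": 0.038, "tz": 0, "twist": 0}, {"tx": 0, "ty": 0, "tz": 1, "twist": 0}, {"tx": 0, "ty": 0, "tz": 1, "twist": 0}, {"tx": 0, "ty": 0, "tz": 1, "twist": 0}, {"tx": 0, "ty": -1, "tz": 0, "twist": 0}, {"tx": 0, "ty": -1, "tz": 0, "twist": 0}, {"tx": 0, "ty": -1, "tz": 0, "twist": 0}, {"tx": 0, "ty": -1, "tz": 0, "twist": 0}, {"tx": 0, "ty": -1, "tz": 0, "twist": 0}, {"tx": 0, "ty": -1, "tz": 0, "twist": 0}, {"tx": 0, "ty": -1, "tz": 0, "twist": 0}, {"tx": 0, "ty": 0, "tz": 0, "twist": 0}])

```text
clock: 16.02
position: [0.6017, -0.3024, 0.2021]
eef_rot: [3.01, -0.882, -0.0]
force: [-0.4, -0.5, 0.1]
gripper_width: 0.0001
gripper_force: 0.0
```

Run:
```python
from ang2 import *
d=snap("top","pics/ct.png"); s=snap("side","pics/cs.png")
est(d,ob=(335,138,380,154))
a=d["image"][125:170,328:388]; b=s["image"][160:215,265:338]
cv2.imwrite("pics/cv.png",np.hstack([cv2.resize(a,(400,300),interpolation=2),cv2.resize(b,(400,300),interpolation=2)])[:,:,::-1])
```

```text
c [ 0.57751063 -0.0648891 ] notch 2.5124949438681075 0.07786497178951421 tongue 2.084259779660335 0.11599102971769114 131 102
```

View pics/cv.png

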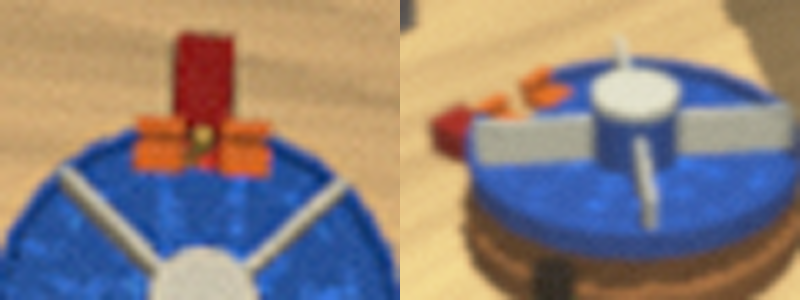

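The notch is at 2.5° and the tongue at 2.1°. In the crop the pin at (203,137) sits midway between the cheek edges at 187 and 220. Now I'll move over the hub.

Emit:
carry_out(plan=[{"tx": -0.099, "ty": 0.99, "tz": 0, "twist": 0}, {"tx": -0.099, "ty": 0.99, "tz": 0, "twist": 0}, {"tx": -0.099, "ty": 0.99, "tz": 0, "twist": 0}, {"tx": -0.099, "ty": 0.99, "tz": 0, "twist": 0}, {"tx": -0.099, "ty": 0.99, "tz": 0, "twist": 0}, {"tx": -0.099, "ty": 0.99, "tz": 0, "twist": 0}, {"tx": 0, "ty": 0, "tz": 0, "twist": 0}, {"tx": 0, "ty": 0, "tz": -1, "twist": 0}, {"tx": 0, "ty": 0, "tz": -0.8, "twist": 0}, {"tx": 0, "ty": 0, "tz": -0.3, "twist": 0}, {"tx": 0, "ty": 0, "tz": 0, "twist": 0}, {"tx": 0, "ty": 0, "tz": 0, "twist": 0}])

```text
clock: 17.62
position: [0.5812, -0.0594, 0.1196]
eef_rot: [-3.018, 0.872, -0.004]
force: [0.3, -0.5, 0.3]
gripper_width: 0.0004
gripper_force: 0.0
```

Emit:
carry_out(plan=[{"tx": -0.08, "ty": -0.135, "tz": 0, "twist": 0}, {"tx": 0, "ty": 0, "tz": 0, "twist": 0}, {"tx": 0, "ty": 0, "tz": -0.08, "twist": 0}, {"tx": 0, "ty": 0, "tz": -0.08, "twist": 0}, {"tx": 0, "ty": 0, "tz": -0.04, "twist": 0}, {"tx": 0, "ty": 0, "tz": -0.04, "twist": 0}, {"tx": 0, "ty": 0, "tz": -0.04, "twist": 0}, {"tx": 0, "ty": 0, "tz": 0, "twist": 0}])

```text
clock: 18.62
position: [0.5769, -0.0643, 0.1071]
eef_rot: [-3.018, 0.872, 0.0]
force: [-2.3, 0.7, 2.9]
gripper_width: 0.0002
gripper_force: 1.6
```

Emit:
carry_out(plan=[{"tx": 0, "ty": 0, "tz": -0.04, "twist": 0}, {"tx": 0, "ty": 0, "tz": -0.04, "twist": 0}, {"tx": 0, "ty": 0, "tz": -0.04, "twist": 0}, {"tx": 0, "ty": 0, "tz": -0.04, "twist": 0}, {"tx": 0, "ty": 0, "tz": -0.04, "twist": 0}, {"tx": 0, "ty": 0, "tz": 0, "twist": 0}])

```text
clock: 19.38
position: [0.577, -0.0644, 0.0988]
eef_rot: [-3.018, 0.872, 0.0]
force: [-1.5, 0.8, 1.6]
gripper_width: -0.0002
gripper_force: 0.9
```

Force stays low, so the pin is entering the notch. Continuing.

Emit:
carry_out(plan=[{"tx": 0, "ty": 0, "tz": -0.04, "twist": 0}, {"tx": 0, "ty": 0, "tz": -0.04, "twist": 0}, {"tx": 0, "ty": 0, "tz": -0.04, "twist": 0}, {"tx": 0, "ty": 0, "tz": -0.04, "twist": 0}, {"tx": 0, "ty": 0, "tz": -0.04, "twist": 0}, {"tx": 0, "ty": 0, "tz": 0, "twist": 0}])

```text
clock: 20.12
position: [0.577, -0.0644, 0.0908]
eef_rot: [-3.018, 0.872, 0.0]
force: [-1.0, 0.9, 2.1]
gripper_width: -0.0002
gripper_force: 1.3
```

Now the final bottoming-out in tiny steps.

Emit:
carry_out(plan=[{"tx": 0, "ty": 0, "tz": -0.02, "twist": 0}, {"tx": 0, "ty": 0, "tz": -0.02, "twist": 0}, {"tx": 0, "ty": 0, "tz": -0.02, "twist": 0}, {"tx": 0, "ty": 0, "tz": 0, "twist": 0}])

```text
clock: 20.62
position: [0.577, -0.0645, 0.0901]
eef_rot: [-3.017, 0.872, -0.0]
force: [-3.8, 1.9, 12.4]
gripper_width: 0.0
gripper_force: 6.3
```

It bottomed at z = 0.0901 with 12 N. I'll retract straight up, move clear and check.

Emit:
carry_out(plan=[{"tx": 0, "ty": 0, "tz": 0.05, "twist": 0}, {"tx": 0, "ty": 0, "tz": 0.2, "twist": 0}, {"tx": 0, "ty": 0, "tz": 1, "twist": 0}, {"tx": 0, "ty": 0, "tz": 1, "twist": 0}, {"tx": 0, "ty": 0, "tz": 1, "twist": 0}, {"tx": 0, "ty": -1, "tz": 0, "twist": 0}, {"tx": 0, "ty": -1, "tz": 0, "twist": 0}, {"tx": 0, "ty": -1, "tz": 0, "twist": 0}, {"tx": 0, "ty": -1, "tz": 0, "twist": 0}, {"tx": 0, "ty": -1, "tz": 0, "twist": 0}, {"tx": 0, "ty": -1, "tz": 0, "twist": 0}, {"tx": 0, "ty": -1, "tz": 0, "twist": 0}, {"tx": 0, "ty": 0, "tz": 0, "twist": 0}, {"tx": 0, "ty": 0, "tz": 0, "twist": 0}])

```text
clock: 22.38
position: [0.5772, -0.3439, 0.2183]
eef_rot: [-3.017, 0.872, 0.0]
force: [0.5, 0.6, -0.7]
gripper_width: 0.0002
gripper_force: 0.0
```

Run:
```python
from ang2 import *
d=snap("top","pics/dt.png"); s=snap("side","pics/ds.png")
est(d,zt=.034,ob=(335,138,380,154))
a=d["image"][125:170,328:388]; b=s["image"][130:250,230:390]
cv2.imwrite("pics/dv.png",np.hstack([cv2.resize(a,(400,300),interpolation=2),cv2.resize(b,(400,300),interpolation=2)])[:,:,::-1])
```

```text
c [ 0.57745411 -0.06521283] notch 3.2885168401405287 0.07880687556827913 tongue 2.422916893469724 0.11545429912335327 143 107
```

View pics/dv.png

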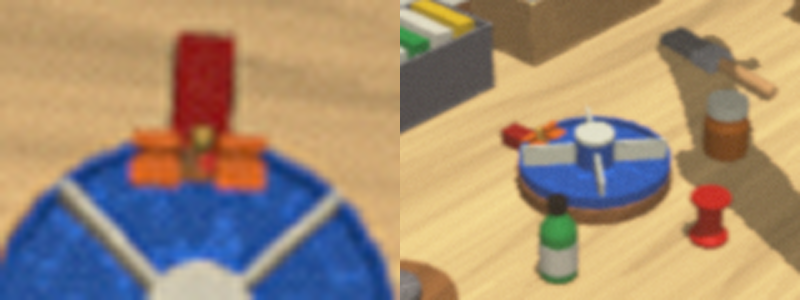

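The tray is flat on the stand, with the brass pin standing in the notch at crop (203,137) between the cheeks. The jar, spool and bottle have not moved, and the arm is clear.

```bash
python3 -c "from bench import sign_off;print(sign_off())"
```

```text
the job is handed in; nothing more can be done
None
```

The tray was turned until its notch was over the pin and pressed fully down; the final pictures show it flat on the stand with the pin in the notch, the arm was clear at hand-in, and no verdict came back.

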